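Lock the tilted camera carrier with its R-clip

ROBOT

A 6-joint arm with a two-finger parallel gripper is mounted at the origin on the work surface. World frame = base frame: x ahead of the robot, y to its left, z up, the work surface at z = 0. Lengths are in mm, angles in degrees, forces in N, time in s.
With the tool pointing down it reaches from about 350 to 850 mm from the base axis. Payload 8.1 kg.
Tool frame: the origin (TCP) lies midway between the tips of the shut fingers; the grasp point (between the pads) lies 19 mm behind it; z points along the fingers, y is the line along which they close (so a half turn about z gives the same grasp; the last joint's range is limited). The gripper opens to 85 mm and grips with 20 to 120 N. Pads are 22 mm wide; open, the fingers measure 114 mm over their backs; the gripper's body (76 mm by 85 mm) begins 54 mm behind the grasp point. The pads swing forward as they close: fully open they stand 13 mm farther back than shut.
Start: joints at [64.32, 7.471, 85.268, -0, 87.261, -4.893], TCP at [212.915, 560.957, 231.292] pointing down, gripper open.
Joint ranges: [-169.43, 169.43], [-51.17, 129.36], [1.28, 143.12], [-76.62, 256.62], [0, 156.53], [-152.29, 152.29]. Speed limits (degrees/s): [136.94, 136.94, 159.86, 180, 180, 180].

INTERFACE

Orientations are given as [roll, pitch, yaw] about the fixed x, y, z axes, in that order (R = Rz(yaw) Ry(pitch) Rx(roll)).
In Python, from bench import r gives the robot as it stands.
- The arm moves only by the tool apply_moves, never from a script. Its argument "steps" is a list of rows, each a list of 7 numbers: the opening, from -1 (shut) to 1 (fully open), then the shift along the tool's x, y, z in mm, then the turn, a rotation vector about the tool's x, y, z in units of 5 degrees (1.0 is 5 degrees). A call has exactly 8 rows; each row shifts and turns the commanded pose from where the row before left it, along the tool's axes as they then stand; what a row does not reach is not made up. A row lasts 1/10 s, in which the tool goes at most 50 mm and 8.59 degrees, less where a joint would pass 70% of its speed; a pose out of reach is approached as far as the arm can. A call is refused whole if a number of a shift passes 50 or a number of a turn 1, either way. A call with a gripper value outside its range is refused whole. The fingers move at their own pace and stop on an object; "squeeze" is the grip in N (left out, the last holds). Time passes only in rows, so rows that do not move let the fingers close, or fill a call up. It gives the time, the measured TCP pose, the force, the opening and the grip force at its end, in the units of the state.
- r.sense(): the state, without advancing time (a new reading comes with each control period).
- r.snapshot(name): name is "side" or "top" or "wrist"; returns a dict with "color" (400x640x3 uint8, blue, green, red), "depth" (400x640 float32, mm along the optical axis (not along the pixel's ray), 0 where there is no reading), "mtx" (3x3 intrinsics, pixels), "T" (4x4, takes a point from camera to world coordinates); the wrist camera has in their place "hand_eye" (4x4, takes a point from camera to tool coordinates, whose origin is the TCP and whose axes are the flange's). Camera axes: x right, y down, z forward; pixel columns grow to the right and rows downward; lengths in mm; the calibration is good to about 2 mm. A picture is of the moment at which its call begins: read the wrist's pose just before it.
- r.hand_in(): hands the job in; it is judged then, once.
The state is a dict: "time": time; "joint_pos": joint angles; "qd": joint speeds; "joint_efforts": joint torques, N m; "tool_pos": TCP position; "tcp_rot": TCP orientation; "ft_force": force on the tool from outside, world axes, zero at the start; "wrist_torque": the same for the moment, N m; "finger_gap": finger opening in mm; "grip_force": force on a finger pad.
Only numpy, scipy, OpenCV 4.12 (cv2) and the standard library are available. Lean on these libraries where they do the work, as an engineer would, in place of code of your own. Each camera call takes 0.05 s, during which the arm holds its last target. There are 200 camera calls.

TASK

The camera's carrier plate sits on its inclined bracket over a thick cross-drilled clevis pin, which stands out more or less far. Take the big R-clip lying on a riser plate, find the hole in the pin, and push the clip's straight leg through it, square to the pin, until the bow springs over and grips the pin, then let go. Keep the gripper off the camera and do not move or knock over the other things on the table.

Things in the scene. Friction and masses are not known exactly. Their poses are not given: they have to be found in the camera images.
- clip: R-clip (hitch pin clip) of plain round steel wire 7 mm thick, 152 mm long, 31 mm wide, 85 g, lying flat on the riser, eye hanging over its edge. Origin on the axis of the straight leg at the pin's axis when home (leg along the hole, z along the pin). x: along the leg to its free rounded tip (x = 48 mm); y: across, towards the bow; z: normal to the clip's plane, up while it lies
- clip_eye (a point): middle of the clip's rigid eye (clip x = -73, y = 12, z = 0 mm), axes as the clip's: the place to grip, closing along y. The eye has two parallel straight sides at y = 0 and 24 mm (wire centres; 31 mm over the outside) from clip x = -88 to -58 mm; its loop ends at x = -103 mm
- clip_bow (a joint): spring angle of the clip's bow, rad: 0 shut at rest, about 0.15 when the throat rides over the pin, under 0.05 once it has sprung over and grips the pin, 0.25 at most. Pushing the throat over takes roughly 8 to 20 N along the leg; then the force drops. Pushing farther than home meets a hard stop
- pin (a joint): turn of the clevis pin and its bush (dark collar 44 mm across, 5 mm high) about the pin's axis, rad, 0 when the hole points straight up the slope, starts between -0.45 and 0.45; it turns with slight friction (about 0.03 N m)
- stand: fixed black bracket, 33 degree incline that rises along its x (roughly to the robot's left). Base 225 x 150 x 12 mm centred 25 mm ahead of the origin, origin on the table. On it a bright carrier plate 232 x 100 mm whose upper face meets the pin's axis at x = -30, z = 108 mm; its low edge is 60 mm down the slope from the pin
- camera: black camera with lens on the upper part of the carrier, part of the stand: from 75 to 205 mm up the slope from the pin, 74 mm wide, 66 mm high over the carrier, so the clip's leg goes in from the low side; origin at the pin's foot on the carrier's face, x up the slope, z along the pin
- riser: fixed black anodised plate 120 x 80 x 25 mm on the table on which the R-clip lies; origin under its centre
- riser2: same kind of plate, on which a U-bolt lies
- u_bolt: bystander: plain U-bolt of 8 mm rod, about 86 x 44 mm, no bow; lying on riser2
- post_holder: bystander: optical post in a black holder on a 60 mm round foot, 107 mm high, origin under the foot
- mirror_mount: bystander: square black mirror mount on a post, 128 mm high, 60 mm round foot, origin under the foot
- power_sensor: bystander: grey disc sensor on a post, 117 mm high, 60 mm round foot, origin under the foot
- beam_block: bystander: black angle plate, 50 x 75 x 80 mm, origin under its centre
- driver: bystander: screwdriver 170 mm long lying on the table
- cleaner: bystander: white bottle 56 mm across, 120 mm high, origin under its centre
- bow_tip (a point): flared free end of the clip's springy bow (clip x = 38, y = 20.5 mm when shut). The bow starts at clip x = -42, y = 14 mm, curves round the pin's place and narrows to a throat at x = 14, y = 7 mm before the flare; the pin meets it when the clip is about 42 mm from home
- pin_foot (a point): point on the axis of the 26 mm clevis pin, in the carrier's face. x: along the cross hole, roughly up the slope (to the robot's left); z: along the pin to its free end, leaning 33 degrees from vertical down the slope. The hole's middle is on this z axis, 22 to 34 mm up: not reported, the pin stands more or less proud (held against 50 N). Hole 10 mm wide, through, 13 mm below the pin's flat end

How it is judged:
By the outcome, as a careful person would: the job done as asked, in the order asked, and still so for the second after the job is handed in, with the robot touching nothing.
It also fails if it takes over 54 s, if anything falls off the work surface, if the arm or the gripper's body presses on something with over 40 N, if the wrist force passes 120 N, or if a joint passes its speed limit or range.

## Working session

There is one attempt and no reset: what is moved stays moved. The work goes in short steps, Python scripts to look and compute and a tool call to move; the robot and the scene stay as the last step left them, time stands still between calls to the robot, and variables do not carry over. Pictures are saved under pics/ and viewed, at most 13 in all, crops included, and the job is handed in when it is done.

Besides the shell and the picture viewer there is one more tool, called after "Call:" as name(argument=value, ...), one argument or row to a line, values as JSON. apply_moves: Moves the arm, as the interface text tells. Its arguments: {"type":"object","properties":{"steps":{"type":"array"},"squeeze":{"type":"number"}},"required":["steps"]}

```bash
ls; mkdir -p pics; cat > h.py <<'E'
import numpy as np, cv2
from bench import r
from scipy.spatial.transform import Rotation as R
def toolT(s):
    T=np.eye(4); T[:3,:3]=R.from_euler('xyz',s['tcp_rot'],degrees=True).as_matrix(); T[:3,3]=s['tool_pos']; return T
def snap(n,f=None):
    s=r.sense(); d=r.snapshot(n)
    if 'T' not in d: d['T']=toolT(s)@d['hand_eye']
    if f: cv2.imwrite('pics/%s.png'%f,d['color']); np.savez('pics/%s.npz'%f,**{k:v for k,v in d.items() if isinstance(v,np.ndarray)})
    return d
def cloud(d):
    v,u=np.mgrid[0:d['depth'].shape[0],0:d['depth'].shape[1]]; z=d['depth']
    K=d['mtx']; P=np.stack([(u-K[0,2])/K[0,0]*z,(v-K[1,2])/K[1,1]*z,z],-1)
    W=P@d['T'][:3,:3].T+d['T'][:3,3]; W[z<=0]=np.nan; return W
def proj(d,p):
    q=np.linalg.inv(d['T'])@np.append(p,1); u=d['mtx']@q[:3]; return u[:2]/u[2]
E
python3 - <<'E'
from h import *
s=r.sense();print(s)
for n in ('top','side','wrist'):
    d=snap(n,n+'0');print(n,d['mtx'].round(1).tolist(),d['T'].round(3).tolist(),[k for k in d])
E
```

```text
pics
{'time': 0.0, 'joint_pos': array([ 6.43185520e+01,  7.51583128e+00,  8.53280676e+01,  5.36582385e-04,
        8.72602384e+01, -4.89093216e+00]), 'qd': array([-0.05232605, -0.08414476, -0.00083722,  0.00844579, -0.1014715 ,
        0.02459676]), 'joint_efforts': array([-1.86321129e-03, -5.69415450e+01, -5.00535142e+01, -3.48820486e-04,
        1.52858114e-02,  2.66778002e-06]), 'tool_pos': array([212.69510821, 560.46670653, 230.24848805]), 'tcp_rot': array([-1.79896288e+02, -9.41263209e-03,  1.59209450e+02]), 'ft_force': array([-0.00303412,  0.81680534, -0.16695616]), 'wrist_torque': array([ 0.00090722, -0.03230282, -0.02648207]), 'grip_force': 0.0, 'finger_gap': 85.41927765267691}
top [[384.9, 0.0, 313.2], [0.0, 384.9, 197.4], [0.0, 0.0, 1.0]] [[0.002, -0.997, 0.075, 453.208], [-1.0, -0.004, -0.027, 37.069], [0.027, -0.075, -0.997, 1135.304], [0.0, 0.0, 0.0, 1.0]] ['color', 'depth', 'mtx', 'T']
side [[428.9, 0.0, 318.1], [0.0, 428.9, 206.3], [0.0, 0.0, 1.0]] [[-0.989, -0.114, 0.099, 396.2], [-0.151, 0.749, -0.645, 711.816], [-0.0, -0.652, -0.758, 906.418], [0.0, 0.0, 0.0, 1.0]] ['color', 'depth', 'mtx', 'T']
wrist [[291.7, 0.0, 316.8], [0.0, 291.7, 199.0], [0.0, 0.0, 1.0]] [[0.354, 0.899, 0.258, 147.863], [0.935, -0.34, -0.099, 585.22], [-0.002, 0.276, -0.961, 373.065], [0.0, 0.0, 0.0, 1.0]] ['color', 'depth', 'mtx', 'hand_eye', 'T']
```

View pics/top0.png

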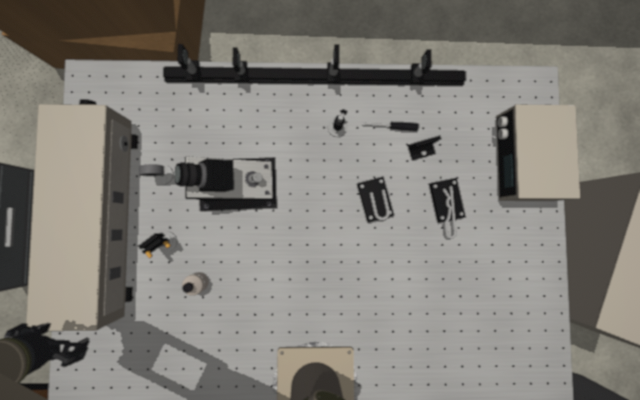

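View pics/side0.png

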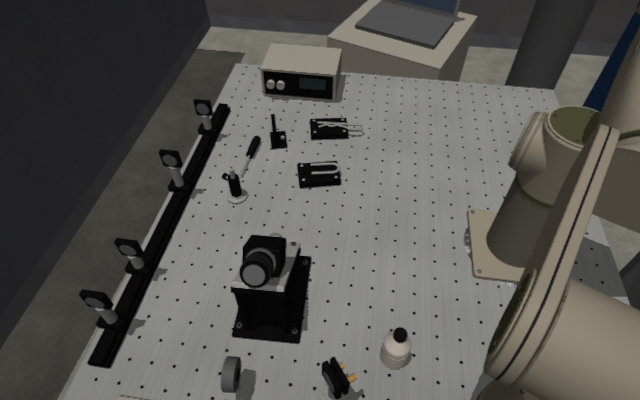

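The top view shows the clip on its riser at (447,205) with the eye at (448,230), the U-bolt at (377,200), and the pin at (255,178) with the camera to its left at (205,175). The side view shows the same layout, with the clip at (340,128) and the pin hidden behind the camera. I'll get rough positions first, then look closer with the wrist camera.

```bash
python3 - <<'E'
from h import *
d=dict(np.load('pics/top0.npz')); W=cloud(d)
for n,u,v in (('eye',448,230),('eyeL',444,225),('riser',436,185),('riserctr',447,200),('cliptip',447,185),('pin',255,178),('plate',266,165),('plate2',240,192),('camtop',215,175),('bottle',195,285),('post',340,120)):
    print(n,W[v,u].round(0), W[v-1:v+2,u-1:u+2,2].round(0).ravel())
print(d['T'][:3,3])
s=r.sense(); h=r.snapshot('wrist')['hand_eye']; print(h.round(3).tolist())
E
```

```text
eye [ 443. -395.   -4.] [32. -2.  0. 30. -4. -1. 29.  0.  1.]
eyeL [ 458. -382.    1.] [-1.  2. 30. -1.  1. 30.  0. -2. nan]
riser [ 574. -352.   24.] [22. 22. 23. 24. 24. 23. 22. 26. 26.]
riserctr [ 530. -381.   31.] [25. 29. 30. 23. 31. 33. 28. 31. 29.]
cliptip [ 574. -384.   25.] [25. 26. 28. 22. 25. 28. 26. 24. 24.]
pin [577. 161. 145.] [147. 145. 144. 144. 145. 144. 141. 144. 143.]
plate [620. 138.  90.] [84. 90. 88. 91. 90. 90. 90. 93. 91.]
plate2 [542. 202. 129.] [129. 128. 125. 129. 129. 125. 127. 127. 126.]
camtop [573. 244. 231.] [232. 230. 232. 229. 231. 232. 230. 231. 233.]
bottle [298. 321.  97.] [ 95.  93.  89. 100.  97.  92. 102.  95.  90.]
post [745. -64.  97.] [103. 104. 110.  95.  97.  95.  90.  87.  85.]
[ 453.20799465   37.06877849 1135.30424872]
[[0.001, -0.961, -0.276, 69.415], [1.0, 0.001, 0.0, -0.139], [-0.0, -0.276, 0.961, -142.741], [0.0, 0.0, 0.0, 1.0]]
```

```bash
cat >> h.py <<'E'
def rot(x,z):
    z=np.array(z,float);z/=np.linalg.norm(z);x=np.array(x,float);x-=z*(x@z);x/=np.linalg.norm(x);return np.stack([x,np.cross(z,x),z],1)
def plan(p0,R0,p1,R1,n):
    "n equal rows; returns shift, turn (units of 5 deg)"
    w=R.from_matrix(R0.T@R1).as_rotvec()/n
    S=sum(R0@R.from_rotvec(k*w).as_matrix() for k in range(n))
    d=np.linalg.solve(S,np.array(p1)-p0)
    print(n,'rows',d.round(2).tolist(),(np.degrees(w)/5).round(3).tolist(),'|d|%.1f'%np.linalg.norm(d))
def go(segs,s=None):
    s=s or r.sense();p=s['tool_pos'];Q=toolT(s)[:3,:3]
    for p1,Q1,n in segs:
        Q1=Q if Q1 is None else Q1
        plan(p,Q,p1,Q1,n);p,Q=np.array(p1),Q1
def look(a,yaw=180): # tool x toward yaw, tilt a towards +y
    y=np.radians(yaw);a=np.radians(a);return rot([np.cos(y),np.sin(y),0],[0,np.sin(a),-np.cos(a)])
E
python3 - <<'E'
from h import *
go([([400,100,330],None,16),([600,20,250],look(70),16),([615,75,165],None,8)])
E
```

```text
16 rows [-21.16, -22.77, -6.19] [0.0, 0.0, 0.0] |d|31.7
16 rows [-13.67, -4.85, 2.56] [-0.866, 0.158, -0.227] |d|14.7
8 rows [-1.88, -7.63, 10.09] [0.0, 0.0, 0.0] |d|12.8
```

Call:
apply_moves(
  steps=[
    [1,-21,-23,-6,0,0,0],
    [1,-21,-23,-6,0,0,0],
    [1,-21,-23,-6,0,0,0],
    [1,-21,-23,-6,0,0,0],
    [1,-21,-23,-6,0,0,0],
    [1,-21,-23,-6,0,0,0],
    [1,-21,-23,-6,0,0,0],
    [1,-21,-23,-6,0,0,0],
  ],
)

```text
time: 1.0
tool_pos: [304.9, 328.1, 279.4]
tcp_rot: [180.0, 0.0, 159.2]
ft_force: [0.6, 0.7, -0.2]
finger_gap: 85.3
grip_force: 0.0
```

Call:
apply_moves(
  steps=[
    [1,-21,-23,-6,0,0,0],
    [1,-21,-23,-6,0,0,0],
    [1,-21,-23,-6,0,0,0],
    [1,-21,-23,-6,0,0,0],
    [1,-21,-23,-6,0,0,0],
    [1,-21,-23,-6,0,0,0],
    [1,-21,-23,-6,0,0,0],
    [1,-21,-23,-6,0,0,0],
  ],
)

```text
time: 1.8
tool_pos: [396.6, 96.4, 327.5]
tcp_rot: [180.0, 0.0, 159.2]
ft_force: [-0.6, 0.1, -0.4]
finger_gap: 85.2
grip_force: 0.0
```

Call:
apply_moves(
  steps=[
    [1,-13.7,-4.8,2.6,-0.866,0.158,-0.227],
    [1,-13.7,-4.8,2.6,-0.866,0.158,-0.227],
    [1,-13.7,-4.8,2.6,-0.866,0.158,-0.227],
    [1,-13.7,-4.8,2.6,-0.866,0.158,-0.227],
    [1,-13.7,-4.8,2.6,-0.866,0.158,-0.227],
    [1,-13.7,-4.8,2.6,-0.866,0.158,-0.227],
    [1,-13.7,-4.8,2.6,-0.866,0.158,-0.227],
    [1,-13.7,-4.8,2.6,-0.866,0.158,-0.227],
  ],
)

```text
time: 2.6
tool_pos: [491.8, 36.6, 294.0]
tcp_rot: [144.8, -3.2, 169.6]
ft_force: [0.6, 0.6, 0.6]
finger_gap: 85.6
grip_force: 0.0
```

```bash
python3 - <<'E'
from h import *
s=r.sense();print(s['joint_pos'].round(1),s['tool_pos'].round(0),s['tcp_rot'].round(1),s['time'])
go([([600,20,250],look(70),8),([615,75,165],None,8)])
E
```

```text
[ -26.1   -7.9  101.1   33.3   98.9 -103. ] [492.  37. 294.] [144.8  -3.2 169.6] 2.6
8 rows [-13.94, -4.35, 2.62] [-0.86, 0.16, -0.224] |d|14.8
8 rows [-1.88, -7.63, 10.09] [0.0, 0.0, 0.0] |d|12.8
```

Call:
apply_moves(
  steps=[
    [1,-13.9,-4.4,2.6,-0.86,0.16,-0.224],
    [1,-13.9,-4.4,2.6,-0.86,0.16,-0.224],
    [1,-13.9,-4.4,2.6,-0.86,0.16,-0.224],
    [1,-13.9,-4.4,2.6,-0.86,0.16,-0.224],
    [1,-13.9,-4.4,2.6,-0.86,0.16,-0.224],
    [1,-13.9,-4.4,2.6,-0.86,0.16,-0.224],
    [1,-13.9,-4.4,2.6,-0.86,0.16,-0.224],
    [1,-13.9,-4.4,2.6,-0.86,0.16,-0.224],
  ],
)

```text
time: 3.4
tool_pos: [599.6, 19.8, 249.0]
tcp_rot: [110.0, -0.1, 180.0]
ft_force: [0.4, -0.8, 0.3]
finger_gap: 85.4
grip_force: 0.0
```

Call:
apply_moves(
  steps=[
    [1,-1.9,-7.6,10,0,0,0],
    [1,-1.9,-7.6,10,0,0,0],
    [1,-1.9,-7.6,10,0,0,0],
    [1,-1.9,-7.6,10,0,0,0],
    [1,-1.9,-7.6,10,0,0,0],
    [1,-1.9,-7.6,10,0,0,0],
    [1,-1.9,-7.6,10,0,0,0],
    [1,0,0,0,0,0,0],
  ],
)

```text
time: 4.2
tool_pos: [611.4, 69.1, 173.6]
tcp_rot: [110.1, -0.2, -179.9]
ft_force: [-0.0, -1.2, -0.4]
finger_gap: 85.4
grip_force: 0.0
```

```bash
python3 - <<'E'
from h import *
s=r.sense();print(s['joint_pos'].round(1),s['tool_pos'].round(1),s['tcp_rot'].round(1),s['time'])
d=snap('wrist','w1')
print(proj(d,[577,155,145]))
E
```

```text
[ -28.4   35.3   83.5   57.9  103.2 -127.5] [611.4  69.1 173.6] [ 110.1   -0.2 -179.9] 4.2
[319.89093205 161.14716097]
```

View pics/w1.png

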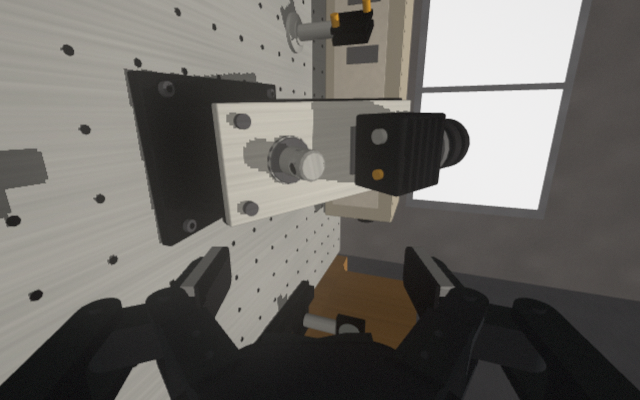

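The wrist view shows the pin's end face at (312,165), the collar at (285,158), and what may be the hole near (293,168). Next I'll fit the plate and the pin end, and enlarge the crop.

```bash
python3 - <<'E'
from h import *
d=dict(np.load('pics/w1.npz'));W=cloud(d)
# plate fit: pixels in the plate polygon
m=np.zeros((400,640),np.uint8); cv2.fillPoly(m,[np.array([[222,112],[320,106],[350,130],[350,180],[330,200],[230,214]])],1)
cv2.circle(m,(297,160),32,0,-1)
P=W[(m>0)&~np.isnan(W[...,2])]
for i in range(4):
    c=P.mean(0);n=np.linalg.svd(P-c)[2][2];n*=np.sign(n[2]);e=(P-c)@n;P=P[abs(e)<max(2*e.std(),1)]
print('plate n',n.round(3),'tilt',np.degrees(np.arccos(n[2])).round(1),'az',np.degrees(np.arctan2(n[1],n[0])).round(1),'c',c.round(1),e.std(),len(P))
h=(W-c)@n
# end-face points
m2=np.zeros((400,640),bool); m2[145:185,275:330]=1
q=W[m2&(h>15)&(h<70)];hh=(q-c)@n
print(np.histogram(hh,bins=np.arange(14,60,2)))
np.savez('plate.npz',n=n,c=c)
c0=d['color'][130:200,250:350]
cv2.imwrite('pics/c1.png',cv2.resize(c0,None,fx=8,fy=8,interpolation=cv2.INTER_CUBIC))
E
```

```text
plate n [ 0.025 -0.547  0.837] tilt 33.2 az -87.4 c [577.4 171.  106.2] 0.5198243397214294 7510
(array([ 19,  38,  42,  72,  38,  25,  34,  41,  39,  41,  50, 264, 364,
         1,   0,   0,   0,   0,   0,   0,   0,   0]), array([14, 16, 18, 20, 22, 24, 26, 28, 30, 32, 34, 36, 38, 40, 42, 44, 46,
       48, 50, 52, 54, 56, 58]))
```

View pics/c1.png

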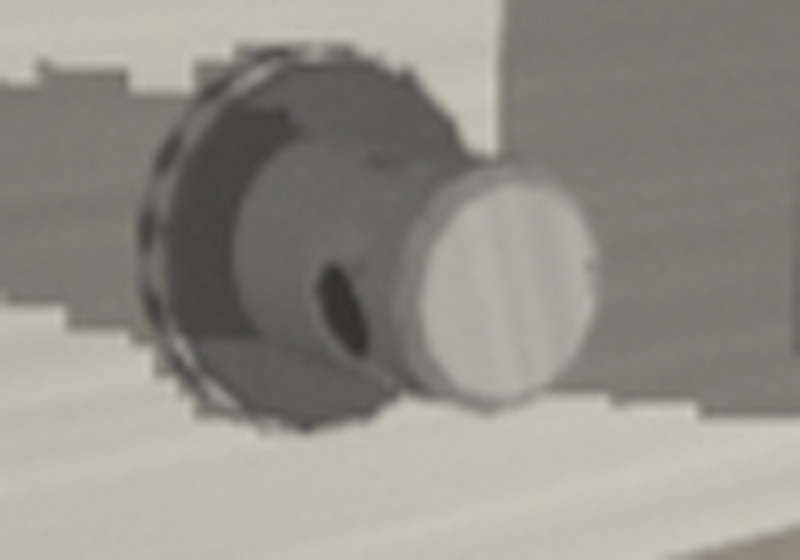

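The crop shows the hole as a dark ellipse at crop (343,310), which is image (292.5,168.3), on the +x side of the pin's low face. I'll intersect that ray with the pin cylinder.

```bash
cat > pin.py <<'E'
from h import *
def measure(f,box,hole,hmin=36):
    d=dict(np.load(f'pics/{f}.npz'));W=cloud(d);z=np.load('plate.npz');n,c=z['n'],z['c']
    u0,v0,u1,v1=box;q=W[v0:v1,u0:u1].reshape(-1,3);hh=(q-c)@n
    E=q[(hh>hmin)&(hh<hmin+6)]
    H=np.median((E-c)@n)
    up=np.array([0,1,0])-n*n[1];up/=np.linalg.norm(up);sx=np.cross(n,up) # up slope, left of it
    ab=np.stack([(E-c)@up,(E-c)@sx],1).astype(np.float32)
    (ca,cb),rad=cv2.minEnclosingCircle(ab); 
    foot=c+up*ca+sx*cb; foot2=c+up*ab[:,0].mean()+sx*ab[:,1].mean()
    K=d['mtx'];ray=d['T'][:3,:3]@np.array([(hole[0]-K[0,2])/K[0,0],(hole[1]-K[1,2])/K[1,1],1]);o=d['T'][:3,3]
    foot=(foot2)
    def f2(o): # intersect with cylinder r=13
        rel=o-foot;A=np.array([ray@up,ray@sx]);B=np.array([rel@up,rel@sx])
        t=np.roots([A@A,2*A@B,B@B-169]);t=min(t.real);p=rel+t*ray
        return p@n,p@up,p@sx
    h,a,b=f2(o)
    print('end H',H.round(2),'rad',rad,'foot',foot.round(1),'foot(circ)',(c+up*ca+sx*cb).round(1),'hole h %.1f a %.1f b %.1f ang %.1f'%(h,a,b,np.degrees(np.arctan2(-b,-a))), 'up',up.round(3),'sx',sx.round(3))
    return d,foot,n,up,sx
if __name__=='__main__':
    measure('w1',(275,145,330,190),(292.5,168.3))
E
python3 pin.py
```

```text
end H 38.18 rad 13.002074241638184 foot [579.  172.3 107. ] foot(circ) [579.7 173.2 107.6] hole h 30.3 a -12.7 b -2.7 ang 12.2 up [0.016 0.837 0.547] sx [-1.   -0.    0.03]
```

```bash
python3 - <<'E'
from pin import *
d,foot,n,up,sx=measure('w1',(275,145,330,190),(292.5,168.3))
for nm,p in (('end',foot+n*38.2),('hole25',foot+n*25.2-up*12.7-sx*2.7),('hole30',foot+n*30-up*12.7-sx*2.7),('foot',foot),('bush c',foot+n*5),('bush low',foot+n*5-up*22),('bush +x',foot+n*5-sx*22),('bush -x',foot+n*5+sx*22)):
    u=proj(d,p);print(nm,u.round(1),'crop',((u-[250,130]+.5)*8-.5).round(0))
W=cloud(d);h=(W-foot)@n
np.set_printoptions(linewidth=250,precision=0,suppress=True)
print('h row165',h[165,270:330].round(0)); print('a',((W-foot)@up)[165,270:330].round(0)); print('depth',d['depth'][165,270:330])
print('h col 312',h[145:188,312].round(0)); print('sx',((W-foot)@sx)[145:188,312].round(0)) 
E
```

```text
end H 38.18 rad 13.002074241638184 foot [579.  172.3 107. ] foot(circ) [579.7 173.2 107.6] hole h 30.3 a -12.7 b -2.7 ang 12.2 up [0.016 0.837 0.547] sx [-1.   -0.    0.03]
end [311.3 165.1] crop [494. 284.]
hole25 [289.2 167.2] crop [317. 301.]
hole30 [292.3 168.2] crop [342. 309.]
foot [286.5 158.6] crop [296. 233.]
bush c [289.5 159.4] crop [319. 239.]
bush low [267.2 161.3] crop [141. 254.]
bush +x [289.5 183.5] crop [319. 432.]
bush -x [289.4 134.1] crop [319.  36.]
h row165 [ 4.  4.  5.  5.  5.  5.  5.  5.  4.  5.  8. 10. 10. 12. 14. 16. 18. 19. 22. 20. 21. 21. 22. 22. 30. 33. 33. 34. 36. 36. 37. 38. 38. 37. 37. 38. 37. 38. 39. 38. 38. 38. 39. 39. 39. 38. 39. 38. 38. 38. 37. 38. 38. 39. -0.  0.  1.  1.  0. -1.]
a [-19. -18. -18. -16. -16. -14. -14. -12. -11. -11. -11. -11. -11. -11. -11. -11. -11. -11. -12. -10.  -9.  -8.  -8.  -7. -11. -12. -11. -11. -11. -10. -10. -10.  -9.  -7.  -6.  -6.  -5.  -4.  -4.  -2.  -1.  -0.   0.   1.   2.   4.   4.   6.   7.
   8.  10.  10.  11.  12.  44.  44.  45.  47.  48.  50.]
depth [250. 251. 250. 251. 251. 252. 252. 254. 254. 254. 252. 250. 250. 248. 247. 245. 243. 242. 240. 242. 242. 242. 242. 243. 233. 231. 232. 230. 229. 229. 229. 229. 229. 230. 231. 231. 232. 232. 231. 233. 233. 233. 233. 234. 235. 236. 236. 238. 238.
 238. 240. 240. 241. 241. 291. 291. 291. 292. 294. 296.]
h col 312 [-0. -1.  0. -0. 31. 37. 37. 39. 38. 38. 38. 37. 37. 39. 38. 38. 39. 39. 38. 38. 39. 38. 39. 38. 39. 40. 39. 38. 39. 39. 39. 39. 39. 38. 38. 36.  0. -1.  0. -1.  0. -0. -0.]
sx [ 11.  10.   9.   8.  12.  12.  11.  11.  10.   9.   8.   7.   6.   6.   5.   4.   3.   3.   2.   1.   0.  -1.  -2.  -2.  -3.  -4.  -5.  -6.  -6.  -7.  -8.  -9. -10. -11. -11. -13. -24. -25. -26. -27. -28. -29. -30.]
```

```bash
python3 - <<'E'
from h import *
go([([630,88,135],look(85),8)])
E
```

```text
8 rows [-2.29, -4.25, 3.54] [-0.378, -0.002, -0.004] |d|6.0
```

Call:
apply_moves(
  steps=[
    [1,-2.3,-4.2,3.5,-0.38,0,0],
    [1,-2.3,-4.2,3.5,-0.38,0,0],
    [1,-2.3,-4.2,3.5,-0.38,0,0],
    [1,-2.3,-4.2,3.5,-0.38,0,0],
    [1,-2.3,-4.2,3.5,-0.38,0,0],
    [1,-2.3,-4.2,3.5,-0.38,0,0],
    [1,-2.3,-4.2,3.5,-0.38,0,0],
    [1,-2.3,-4.2,3.5,-0.38,0,0],
  ],
)

```text
time: 5.05
tool_pos: [631.1, 86.4, 136.7]
tcp_rot: [94.9, -0.0, 180.0]
ft_force: [-0.7, -0.5, -0.1]
finger_gap: 85.4
grip_force: 0.0
```

```bash
python3 - <<'E'
from pin import *
s=r.sense();print(s['joint_pos'].round(1),s['tool_pos'].round(1),s['tcp_rot'].round(1))
d=snap('wrist','w2');W=cloud(d);z=np.load('plate.npz')
n=z['n'];f=np.array([579,173.9,108.0])
u=proj(d,f+n*20);print(u)
u0,v0=(u-[50,38]).astype(int);print(u0,v0)
cv2.imwrite('pics/c2.png',cv2.resize(d['color'][v0:v0+75,u0:u0+100],None,fx=8,fy=8,interpolation=cv2.INTER_CUBIC))
E
```

```text
[ -28.    50.5   76.9   68.2  108.6 -132.2] [631.1  86.4 136.7] [ 94.9  -0.  180. ]
[309.32950444 140.53514679]
259 102
```

View pics/c2.png

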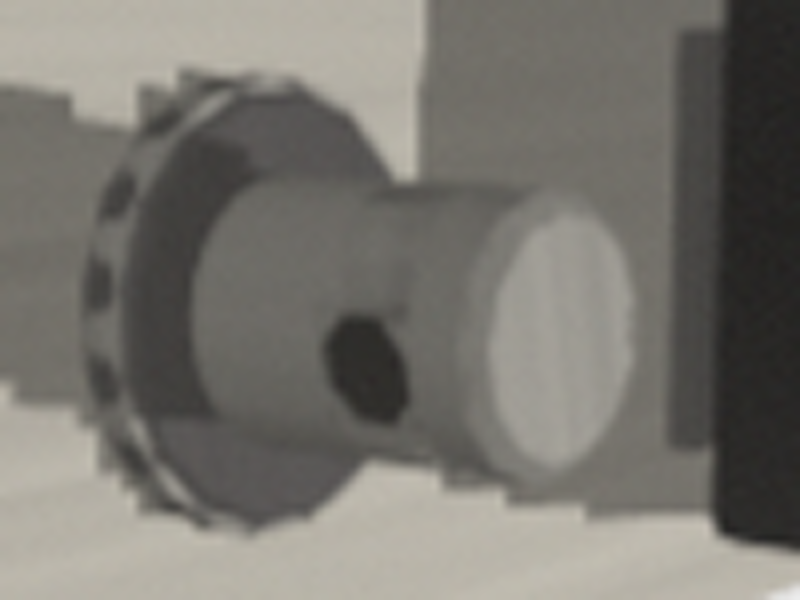

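The second crop shows the hole clearly at crop (366,370), which is image (304.3,147.8). I'll now fit the cylinder to the depth data from both views.

```bash
cat > fit.py <<'E'
from h import *
from scipy.optimize import least_squares
def fit(f,hole,f0=np.array([579,173.9,108.0])):
    d=dict(np.load(f'pics/{f}.npz'));W=cloud(d);n0=np.load('plate.npz')['n']
    P=W.reshape(-1,3);P=P[~np.isnan(P[:,0])]
    up=np.array([0,1,0])-n0*n0[1];up/=np.linalg.norm(up);sx=np.cross(n0,up)
    h=(P-f0)@n0;a=(P-f0)@up;b=(P-f0)@sx
    m=(abs(h)<4)&(a>-58)&(a<60)&(abs(b)<48)&(np.hypot(a,b)>27)
    Q=P[m];
    for i in range(3):
        c=Q.mean(0);n=np.linalg.svd(Q-c,full_matrices=False)[2][2];n*=np.sign(n[2]);e=(Q-c)@n;Q=Q[abs(e)<1.5]
    up=np.array([0,1,0])-n*n[1];up/=np.linalg.norm(up);sx=np.cross(n,up)
    h=(P-c)@n;a=(P-f0)@up;b=(P-f0)@sx
    E=(h>33)&(h<55)&(np.hypot(a,b)<10);H=np.median(h[E])
    S=(h>8)&(h<H-4)&(np.hypot(a,b)<18)&(np.hypot(a,b)>9)
    o=least_squares(lambda x:np.hypot(a[S]-x[0],b[S]-x[1])-13,[0,0],loss='soft_l1')
    # end face outline
    F=(h>H-1.5)&(h<H+3)&(np.hypot(a,b)<18)
    ce=[(a[F].max()+a[F].min())/2,(b[F].max()+b[F].min())/2]
    foot=f0+up*o.x[0]+sx*o.x[1];foot=foot-n*((foot-c)@n)
    K=d['mtx'];ray=d['T'][:3,:3]@np.array([(hole[0]-K[0,2])/K[0,0],(hole[1]-K[1,2])/K[1,1],1])
    rel=d['T'][:3,3]-foot;A=np.array([ray@up,ray@sx]);B=np.array([rel@up,rel@sx])
    t=min(np.roots([A@A,2*A@B,B@B-169]).real);p=rel+t*ray
    print(f,'n',n.round(3),'foot',foot.round(1),'cyl a,b',o.x.round(2),'end a,b',np.round(ce,2),'H',H.round(2),'N',S.sum(),'hole h %.1f ang %.1f'%(p@n,np.degrees(np.arctan2(-(p@sx),-(p@up)))),'view elev',np.degrees(np.arcsin(-ray@n/np.linalg.norm(ray))).round(0))
fit('w1',(292.5,168.3));fit('w2',(304.3,147.8))
E
python3 fit.py
```

```text
w1 n [ 0.025 -0.547  0.837] foot [579.4 173.9 108. ] cyl a,b [-0.01 -0.45] end a,b [-1.33 -0.36] H 38.38 N 517 hole h 27.1 ang 13.5 view elev 56.0
w2 n [ 0.025 -0.547  0.837] foot [579.5 173.9 108. ] cyl a,b [-0.02 -0.5 ] end a,b [-1.55 -0.18] H 38.41 N 949 hole h 25.8 ang 15.5 view elev 40.0
```

```bash
python3 - <<'E'
from h import *
go([([610,-20,230],look(50,170),8),([570,-150,300],look(18,138),8),([530,-260,280],look(0,104),8),([500,-330,230],look(0,66),8),([480,-380,180],look(0,28),8),([470,-390,150],look(0,0),8)])
E
```

```text
8 rows [2.78, 6.51, -16.97] [0.881, -0.051, 0.151] |d|18.4
8 rows [1.28, -9.33, -17.12] [0.744, -0.324, 0.83] |d|19.5
8 rows [-8.99, -12.17, -0.13] [0.24, -0.389, 0.878] |d|15.1
8 rows [-9.08, -3.41, 6.25] [0.0, 0.0, 0.95] |d|11.5
8 rows [-6.49, 2.21, 6.25] [0.0, 0.0, 0.95] |d|9.3
8 rows [-1.56, 0.87, 3.75] [0.0, 0.0, 0.7] |d|4.2
```

Call:
apply_moves(
  steps=[
    [1,2.8,6.5,-17,0.88,-0.05,0.15],
    [1,2.8,6.5,-17,0.88,-0.05,0.15],
    [1,2.8,6.5,-17,0.88,-0.05,0.15],
    [1,2.8,6.5,-17,0.88,-0.05,0.15],
    [1,2.8,6.5,-17,0.88,-0.05,0.15],
    [1,2.8,6.5,-17,0.88,-0.05,0.15],
    [1,2.8,6.5,-17,0.88,-0.05,0.15],
    [1,2.8,6.5,-17,0.88,-0.05,0.15],
  ],
)

```text
time: 5.9
tool_pos: [609.9, -21.6, 233.3]
tcp_rot: [130.6, -4.7, 175.8]
ft_force: [-0.4, 0.3, 0.2]
finger_gap: 85.4
grip_force: 0.0
```

Call:
apply_moves(
  steps=[
    [1,1.3,-9.3,-17,0.744,-0.324,0.83],
    [1,1.3,-9.3,-17,0.744,-0.324,0.83],
    [1,1.3,-9.3,-17,0.744,-0.324,0.83],
    [1,1.3,-9.3,-17,0.744,-0.324,0.83],
    [1,1.3,-9.3,-17,0.744,-0.324,0.83],
    [1,1.3,-9.3,-17,0.744,-0.324,0.83],
    [1,1.3,-9.3,-17,0.744,-0.324,0.83],
    [1,1.3,-9.3,-17,0.744,-0.324,0.83],
  ],
)

```text
time: 6.7
tool_pos: [569.5, -150.5, 303.1]
tcp_rot: [166.4, -11.2, 140.6]
ft_force: [-0.1, -0.1, 0.0]
finger_gap: 85.5
grip_force: 0.0
```

Call:
apply_moves(
  steps=[
    [1,-9,-12.2,0,0.24,-0.389,0.878],
    [1,-9,-12.2,0,0.24,-0.389,0.878],
    [1,-9,-12.2,0,0.24,-0.389,0.878],
    [1,-9,-12.2,0,0.24,-0.389,0.878],
    [1,-9,-12.2,0,0.24,-0.389,0.878],
    [1,-9,-12.2,0,0.24,-0.389,0.878],
    [1,-9,-12.2,0,0.24,-0.389,0.878],
    [1,-9,-12.2,0,0.24,-0.389,0.878],
  ],
)

```text
time: 7.5
tool_pos: [529.5, -260.3, 281.6]
tcp_rot: [179.9, 0.4, 103.9]
ft_force: [0.7, 0.2, -0.8]
finger_gap: 85.2
grip_force: 0.0
```

Call:
apply_moves(
  steps=[
    [1,-9,-3.4,6.2,0,0,0.95],
    [1,-9,-3.4,6.2,0,0,0.95],
    [1,-9,-3.4,6.2,0,0,0.95],
    [1,-9,-3.4,6.2,0,0,0.95],
    [1,-9,-3.4,6.2,0,0,0.95],
    [1,-9,-3.4,6.2,0,0,0.95],
    [1,-9,-3.4,6.2,0,0,0.95],
    [1,-9,-3.4,6.2,0,0,0.95],
  ],
)

```text
time: 8.3
tool_pos: [500.0, -329.7, 231.9]
tcp_rot: [179.7, 0.1, 65.9]
ft_force: [0.5, 0.2, -0.5]
finger_gap: 85.3
grip_force: 0.0
```

```bash
python3 - <<'E'
from h import *
s=r.sense();print(s['joint_pos'].round(1))
go([([480,-380,180],look(0,28),8),([470,-390,150],look(0,0),8)])
E
```

```text
[-38.3   7.   85.7  -0.   87.  -14.1]
8 rows [-6.51, 2.22, 6.5] [0.008, 0.0, 0.946] |d|9.5
8 rows [-1.56, 0.87, 3.75] [0.0, 0.0, 0.7] |d|4.2
```

Call:
apply_moves(
  steps=[
    [1,-6.5,2.2,6.5,0,0,0.95],
    [1,-6.5,2.2,6.5,0,0,0.95],
    [1,-6.5,2.2,6.5,0,0,0.95],
    [1,-6.5,2.2,6.5,0,0,0.95],
    [1,-6.5,2.2,6.5,0,0,0.95],
    [1,-6.5,2.2,6.5,0,0,0.95],
    [1,-6.5,2.2,6.5,0,0,0.95],
    [1,-6.5,2.2,6.5,0,0,0.95],
  ],
)

```text
time: 9.1
tool_pos: [480.3, -379.9, 180.0]
tcp_rot: [179.7, -0.1, 27.9]
ft_force: [0.1, 0.2, 0.2]
finger_gap: 85.6
grip_force: 0.0
```

Call:
apply_moves(
  steps=[
    [1,-1.6,0.9,3.8,0,0,0.7],
    [1,-1.6,0.9,3.8,0,0,0.7],
    [1,-1.6,0.9,3.8,0,0,0.7],
    [1,-1.6,0.9,3.8,0,0,0.7],
    [1,-1.6,0.9,3.8,0,0,0.7],
    [1,-1.6,0.9,3.8,0,0,0.7],
    [1,-1.6,0.9,3.8,0,0,0.7],
    [1,0,0,0,0,0,0],
  ],
)

```text
time: 9.9
tool_pos: [471.4, -388.9, 152.9]
tcp_rot: [179.8, -0.2, 3.5]
ft_force: [-0.0, -0.0, -0.5]
finger_gap: 85.5
grip_force: 0.0
```

```bash
python3 - <<'E'
from h import *
s=r.sense();print(s['joint_pos'].round(1),s['tool_pos'].round(1),s['tcp_rot'].round(1))
snap('wrist','w3')
E
```

```text
[-44.3  11.7  88.9  -0.   79.2  42.2] [ 471.4 -388.9  152.9] [179.8  -0.2   3.5]
```

View pics/w3.png

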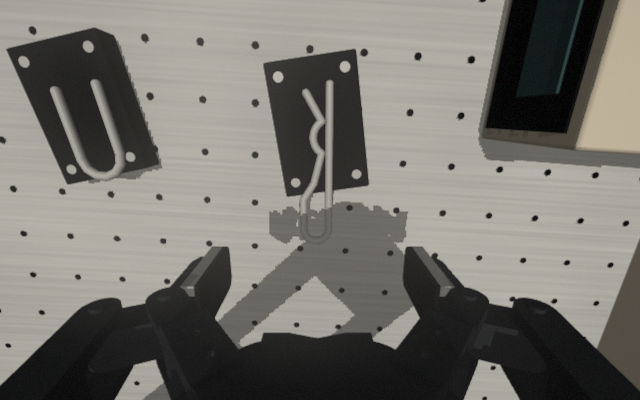

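The view shows the clip lying with its leg from (330,83) down to (328,235). The bow is on the left (+y) and the eye spans columns 303–329 with its loop bottom at (316,243). I'll fit the leg and eye by segmentation.

```bash
cat > clipfit.py <<'E'
from h import *
def ray(d,u,v,z):
    K=d['mtx'];q=d['T'][:3,:3]@np.array([(u-K[0,2])/K[0,0],(v-K[1,2])/K[1,1],1]);o=d['T'][:3,3];return o+q*(z-o[2])/q[2]
def run(f):
    d=dict(np.load(f'pics/{f}.npz'));W=cloud(d);g=cv2.cvtColor(d['color'],cv2.COLOR_BGR2GRAY).astype(float)
    pts=[]
    for v in range(90,182,4):
        row=g[v,320:342];m=row>(row.max()+row.min())/2;u=np.nonzero(m)[0]; u=u[u>4]+320
        pts.append((u.mean(),v,len(u),np.nanmedian(W[v,u.astype(int),2])))
    pts=np.array(pts);print('leg cols',pts[::4].round(1).tolist(),'z med',np.median(pts[:,3]))
    L=np.array([ray(d,u,v,28.5) for u,v,_,_ in pts]);k=np.polyfit(L[:,0],L[:,1],1)
    print('leg yaw',np.degrees(np.arctan(k[0])).round(2),'y at 500',np.polyval(k,500).round(1),'rms',(L[:,1]-np.polyval(k,L[:,0])).std().round(2))
    for v in range(198,240,5): print(v,g[v,296:338].astype(int).tolist()[::1])
    print('tip rows',g[74:92,330].astype(int).tolist(),'eye bottom',g[228:250,316].astype(int).tolist())
    Z=W[195:245,295:340,2];print('eye z',np.percentile(Z[Z>15],[10,50,90]).round(1))
    rz=W[100:180,275:300,2];print('riser z',np.nanmedian(rz).round(1),'table',np.nanmedian(W[100:180,400:450,2]).round(1))
    # eye extents via depth
    m=(W[...,2]>18)&(W[...,2]<45);m[:193]=0;m[250:]=0;m[:,:290]=0;m[:,345:]=0;v,u=np.nonzero(m);print('eye mask',u.min(),u.max(),v.min(),v.max(),[(vv,u[v==vv].min(),u[v==vv].max()) for vv in range(200,v.max()+1,6) if (v==vv).any()])
    return d,k
if __name__=='__main__': run('w3')
E
python3 clipfit.py
```

```text
leg cols [[329.0, 90.0, 7.0, 32.0], [329.0, 106.0, 7.0, 31.9], [329.0, 122.0, 7.0, 31.6], [328.5, 138.0, 8.0, 31.3], [328.0, 154.0, 7.0, 31.8], [328.5, 170.0, 6.0, 31.3]] z med 31.593441998582875
leg yaw 3.26 y at 500 -398.5 rms 0.21
198 [171, 172, 171, 163, 140, 147, 159, 167, 168, 161, 151, 134, 109, 105, 109, 156, 170, 171, 171, 171, 171, 170, 170, 169, 169, 169, 170, 170, 150, 133, 146, 159, 165, 163, 153, 130, 95, 151, 169, 171, 169, 170]
203 [169, 168, 168, 116, 130, 154, 164, 168, 158, 143, 119, 108, 104, 104, 153, 168, 170, 168, 169, 170, 169, 171, 169, 170, 169, 169, 169, 171, 152, 135, 145, 161, 165, 164, 151, 131, 111, 158, 173, 129, 108, 107]
208 [168, 170, 169, 149, 139, 153, 165, 167, 158, 145, 122, 107, 106, 106, 156, 169, 169, 170, 171, 170, 169, 170, 169, 170, 171, 150, 142, 141, 140, 133, 147, 131, 123, 107, 99, 91, 101, 105, 104, 104, 105, 104]
213 [107, 106, 106, 94, 124, 151, 144, 138, 134, 124, 108, 103, 106, 106, 105, 105, 106, 106, 104, 105, 106, 104, 104, 104, 105, 103, 105, 106, 98, 91, 97, 100, 101, 104, 98, 91, 99, 105, 106, 103, 105, 105]
218 [108, 108, 1
[... 890 characters left out ...]
, 99, 99, 97, 97, 96, 96, 98, 99, 100, 101, 102, 103, 103, 101, 99, 94, 98, 104, 103, 106, 104, 103, 106, 105, 106, 106]
tip rows [46, 46, 46, 48, 48, 71, 127, 158, 166, 169, 167, 167, 167, 165, 167, 168, 166, 167] eye bottom [107, 108, 106, 105, 107, 111, 110, 107, 98, 89, 96, 102, 107, 106, 101, 97, 102, 107, 108, 106, 106, 104]
eye z [29.8 31.3 32.4]
riser z 24.9 table 0.0
eye mask 290 331 193 243 [(200, np.int64(300), np.int64(331)), (206, np.int64(300), np.int64(331)), (212, np.int64(300), np.int64(331)), (218, np.int64(300), np.int64(331)), (224, np.int64(300), np.int64(331)), (230, np.int64(300), np.int64(330)), (236, np.int64(303), np.int64(328)), (242, np.int64(310), np.int64(321))]
```

```bash
python3 - <<'E'
from clipfit import *
d=dict(np.load('pics/w3.npz'))
tip=ray(d,329.2,79.8,28.5);end=ray(d,315.8,243.5,28.5)
eL=ray(d,299.8,223,28.5);eR=ray(d,332,223,28.5);print(tip,end,np.linalg.norm(tip-end),eL,eR,np.linalg.norm(eL-eR))
yaw=np.radians(3.26);x=np.array([np.cos(yaw),np.sin(yaw),0]);y=np.array([-x[1],x[0],0])
print('end in clip from tip',(end-tip)@x,(end-tip)@y,'sides',(eL-tip)@y,(eR-tip)@y)
org=tip-48*x; eye=org-73*x+12*y; print('org',org,'eye',eye)
np.savez('clip.npz',eye=eye,yaw=yaw)
E
```

```text
[ 571.94999973 -394.21169337   28.5       ] [ 419.7469075  -391.97049697   28.5       ] 152.21959218262842 [ 440.47787192 -375.08980674   28.5       ] [ 442.36104551 -406.42736933   28.5       ] 31.39409454397624
end in clip from tip -151.82934098084698 10.892908774400324 sides 26.567373447784853 -4.826567975443212
org [ 524.02767522 -396.94131124   28.5       ] eye [ 450.46340223 -389.11202395   28.5       ]
```

Call:
apply_moves(
  steps=[
    [1,-2.9,0,13,0,0,0],
    [1,-2.9,0,13,0,0,0],
    [1,-2.9,0,13,0,0,0],
    [1,-2.9,0,13,0,0,0],
    [1,-2.9,0,13,0,0,0],
    [1,-2.9,0,13,0,0,0],
    [1,-2.9,0,13,0,0,0],
    [1,-2.7,-0.3,10,0,0,0],
  ],
)

```text
time: 10.75
tool_pos: [448.6, -389.8, 50.1]
tcp_rot: [179.9, -0.1, 3.6]
ft_force: [0.1, 0.2, -0.2]
finger_gap: 85.5
grip_force: 0.0
```

Call:
apply_moves(
  steps=[
    [1,0,0,10,0,0,0],
    [1,0,0,10,0,0,0],
    [1,0,0,10,0,0,0],
    [1,0,0,8.5,0,0,0],
    [0.2,0,0,0,0,0,0],
    [-0.1,0,0,0,0,0,0],
    [-1,0,0,0,0,0,0],
    [-1,0,0,0,0,0,0],
  ],
  squeeze=60,
)

```text
time: 11.55
tool_pos: [449.7, -390.6, 13.9]
tcp_rot: [179.8, -0.2, 3.6]
ft_force: [-0.6, 0.4, 2.1]
finger_gap: 29.0
grip_force: 62.4
```

Call:
apply_moves(
  steps=[
    [-1,0,0,0,0,0,0],
    [-1,0,0,0,0,0,0],
    [-1,0,0,0,0,0,0],
    [-1,0,0,0,0,0,0],
    [-1,0,0,-3,0,0,0],
    [-1,0,0,-6,0,0,0],
    [-1,0,0,-10,0,0,0],
    [-1,0,0,-12,0,0,0],
  ],
  squeeze=60,
)

```text
time: 12.35
tool_pos: [448.9, -389.7, 44.5]
tcp_rot: [179.9, -0.1, 3.6]
ft_force: [0.2, 0.6, -1.1]
finger_gap: 28.8
grip_force: 59.2
```

Call:
apply_moves(
  steps=[
    [-1,0,0,-18,0,0,0],
    [-1,0,0,-20,0,0,0],
    [-1,0,0,-20,0,0,0],
    [-1,0,0,-20,0,0,0],
    [-1,0,0,-20,0,0,0],
    [-1,0,0,-20,0,0,0],
    [-1,0,0,-20,0,0,0],
    [-1,0,0,0,0,0,0],
  ],
)

```text
time: 13.15
tool_pos: [450.4, -391.3, 187.0]
tcp_rot: [179.5, -0.4, 3.6]
ft_force: [-0.1, -0.9, -1.4]
finger_gap: 28.5
grip_force: 59.2
```

```bash
python3 - <<'E'
from h import *
d=snap('wrist','w4');s=r.sense()
cv2.imwrite('pics/c4.png',cv2.resize(d['color'][150:400,180:460],None,fx=2,fy=2))
E
```

```text
(no output)
```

View pics/w4.png

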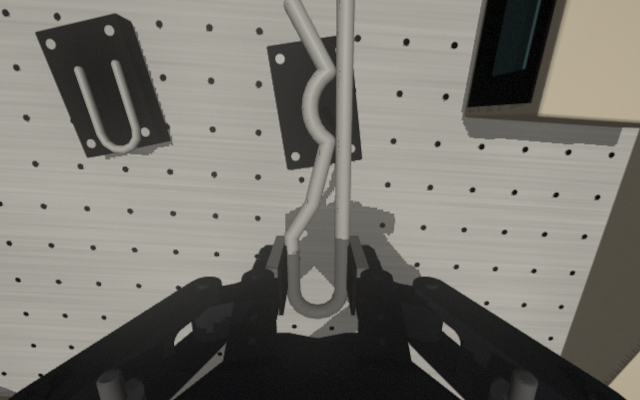

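The clip is held by its eye between the pads. Its leg runs along column 345 up out of the top of the image, and the bow is at (320,100). Next I'll fit the clip's pose in the tool frame.

```bash
cat > held.py <<'E'
from h import *
def held(f):
    z=dict(np.load(f'pics/{f}.npz'));h=z['hand_eye'];z2=dict(z);z2['T']=h;Wt=cloud(z2)
    m=np.zeros((400,640),bool);m[2:232,270:358]=1
    m&=(Wt[...,2]<0)&(Wt[...,2]>-60)&(abs(Wt[...,1])<40)
    mm=cv2.erode(m.astype(np.uint8),np.ones((3,3)))>0
    P=Wt[mm];v,u=np.nonzero(mm)
    c=P.mean(0);n=np.linalg.svd(P-c,full_matrices=False)[2][2];n*=-np.sign(n[2])  # clip z ~ -tool z
    print('N',len(P),'plane normal(tool)',n.round(4),'rms',((P-c)@n).std().round(2))
    # leg centre columns per row at rows, from mask
    L=[]
    for r_ in range(5,228,3):
        uu=np.nonzero(m[r_,325:360])[0]+325
        # rightmost contiguous run
        k=len(uu)-1
        while k>0 and uu[k]-uu[k-1]==1:k-=1
        uu=uu[k:]
        if 8<=len(uu)<=20: 
            um=(uu[0]+uu[-1])/2; zz=np.median(z['depth'][r_,uu[2:-2]])+0.0
            K=z['mtx'];p=np.array([(um-K[0,2])/K[0,0],(r_-K[1,2])/K[1,1],1])*(zz+2.8);L.append(h[:3,:3]@p+h[:3,3])
    L=np.array(L);ky=np.polyfit(L[:,0],L[:,1],1)
    for i in range(2):
        e=abs(L[:,1]-np.polyval(ky,L[:,0]));L=L[e<1.0];ky=np.polyfit(L[:,0],L[:,1],1)
    kz=np.polyfit(L[:,0],L[:,2],1)
    print('leg n',len(L),'x range',L[:,0].min().round(0),L[:,0].max().round(0),'y=%.4f x %+.2f'%tuple(ky),'z=%.4f x %+.2f'%tuple(kz),'rms',(L[:,1]-np.polyval(ky,L[:,0])).std().round(2),(L[:,2]-np.polyval(kz,L[:,0])).std().round(2))
    # eye end
    e=Wt[290:325,300:335];q=(e[...,2]<0)&(e[...,2]>-60);print('eye loop end x',e[q][:,0].min().round(1))
    return ky,kz
if __name__=='__main__': held('w4')
E
python3 held.py
```

```text
N 6634 plane normal(tool) [ 0.0057  0.0062 -1.    ] rms 0.81
leg n 67 x range 20.0 111.0 y=-0.0098 x +12.27 z=0.0111 x -14.82 rms 0.08 0.22
eye loop end x -29.2
```

```bash
cat > tgt.py <<'E'
from h import *
foot=np.array([579.5,173.9,108.0]);n=np.array([.025,-.547,.837]);n/=np.linalg.norm(n)
up=np.array([0,1,0])-n*n[1];up/=np.linalg.norm(up);sx=np.cross(n,up)
O_t=np.array([74.5,11.5,-14.0]);cx=np.array([1,-.0098,.0111]);cz=np.array([.0111,0,-1.])
def pose(s,lift=0,side=0,th=15.,hh=25.4):
    t=np.radians(th);X=up*np.cos(t)+sx*np.sin(t)
    Rc=rot(X,n); Rl=rot(cx,cz)   # clip axes in world / in tool
    Rt=Rc@Rl.T
    o=foot+n*(hh+lift)-X*s+Rc[:,1]*side
    return o-Rt@O_t,Rt
E
python3 - <<'E'
from tgt import *
for a in ((76,80),(76,0),(0,0)):
    p,Q=pose(*a);print(a,p.round(1),R.from_matrix(Q).as_euler('xyz',degrees=True).round(1))
p,Q=pose(76,80)
Q0=toolT(r.sense())[:3,:3]
w=R.from_matrix(Q0.T@Q).as_rotvec();f=lambda t:Q0@R.from_rotvec(w*t).as_matrix()
go([([510,-300,260],f(.05),8),([560,-160,280],f(1/3),8),([600,-70,240],f(2/3),8),(p,Q,8)])
E
```

```text
(76, 80) [6.064e+02 2.000e-01 1.019e+02] [172.6 -33.1 106.2]
(76, 0) [604.4  44.   35. ] [172.6 -33.1 106.2]
(0, 0) [585.9 105.4  75.7] [172.6 -33.1 106.2]
8 rows [8.79, -10.55, -9.24] [0.031, 0.037, -0.121] |d|16.6
8 rows [12.28, -14.44, -0.5] [0.175, 0.212, -0.687] |d|19.0
8 rows [9.97, -2.77, 8.58] [0.206, 0.249, -0.808] |d|13.4
8 rows [-0.51, -0.25, 19.41] [0.206, 0.249, -0.808] |d|19.4
```

Call:
apply_moves(
  steps=[
    [-1,8.8,-10.6,-9.2,0.03,0.04,-0.12],
    [-1,8.8,-10.6,-9.2,0.03,0.04,-0.12],
    [-1,8.8,-10.6,-9.2,0.03,0.04,-0.12],
    [-1,8.8,-10.6,-9.2,0.03,0.04,-0.12],
    [-1,8.8,-10.6,-9.2,0.03,0.04,-0.12],
    [-1,8.8,-10.6,-9.2,0.03,0.04,-0.12],
    [-1,8.8,-10.6,-9.2,0.03,0.04,-0.12],
    [-1,8.8,-10.6,-9.2,0.03,0.04,-0.12],
  ],
)

```text
time: 14.0
tool_pos: [510.0, -297.8, 258.1]
tcp_rot: [-179.1, -1.8, 8.4]
ft_force: [-0.4, -0.5, -0.9]
finger_gap: 28.6
grip_force: 59.2
```

Call:
apply_moves(
  steps=[
    [-1,12.3,-14.4,-0.5,0.175,0.21,-0.69],
    [-1,12.3,-14.4,-0.5,0.175,0.21,-0.69],
    [-1,12.3,-14.4,-0.5,0.175,0.21,-0.69],
    [-1,12.3,-14.4,-0.5,0.175,0.21,-0.69],
    [-1,12.3,-14.4,-0.5,0.175,0.21,-0.69],
    [-1,12.3,-14.4,-0.5,0.175,0.21,-0.69],
    [-1,12.3,-14.4,-0.5,0.175,0.21,-0.69],
    [-1,12.3,-14.4,-0.5,0.175,0.21,-0.69],
  ],
)

```text
time: 14.8
tool_pos: [559.9, -157.9, 278.0]
tcp_rot: [-175.2, -11.8, 35.8]
ft_force: [0.0, 0.2, -0.2]
finger_gap: 28.9
grip_force: 59.2
```

Call:
apply_moves(
  steps=[
    [-1,10,-2.8,8.6,0.206,0.25,-0.81],
    [-1,10,-2.8,8.6,0.206,0.25,-0.81],
    [-1,10,-2.8,8.6,0.206,0.25,-0.81],
    [-1,10,-2.8,8.6,0.206,0.25,-0.81],
    [-1,10,-2.8,8.6,0.206,0.25,-0.81],
    [-1,10,-2.8,8.6,0.206,0.25,-0.81],
    [-1,10,-2.8,8.6,0.206,0.25,-0.81],
    [-1,10,-2.8,8.6,0.206,0.25,-0.81],
  ],
)

```text
time: 15.6
tool_pos: [599.5, -67.7, 237.7]
tcp_rot: [-177.4, -24.3, 69.1]
ft_force: [-0.8, 0.5, -1.3]
finger_gap: 28.8
grip_force: 59.2
```

```bash
python3 - <<'E'
from tgt import *
s=r.sense();print(s['joint_pos'].round(1),s['tool_pos'].round(1),s['tcp_rot'].round(1),s['finger_gap'])
go([(*pose(76,80),8)])
go([(*pose(76,110),8)])
E
```

```text
[-25.7   8.4  87.   23.9  89.7  -6.6] [599.5 -67.7 237.7] [-177.4  -24.3   69.1] 28.751432747552197
8 rows [-0.65, -0.12, 19.02] [0.201, 0.246, -0.801] |d|19.0
8 rows [-0.93, 0.2, 15.29] [0.201, 0.246, -0.801] |d|15.3
```

Call:
apply_moves(
  steps=[
    [-1,-0.6,-0.1,19,0.2,0.246,-0.8],
    [-1,-0.6,-0.1,19,0.2,0.246,-0.8],
    [-1,-0.6,-0.1,19,0.2,0.246,-0.8],
    [-1,-0.6,-0.1,19,0.2,0.246,-0.8],
    [-1,-0.6,-0.1,19,0.2,0.246,-0.8],
    [-1,-0.6,-0.1,19,0.2,0.246,-0.8],
    [-1,-0.6,-0.1,19,0.2,0.246,-0.8],
    [-1,-0.6,-0.1,19,0.2,0.246,-0.8],
  ],
)

```text
time: 16.4
tool_pos: [606.8, 0.1, 101.7]
tcp_rot: [172.6, -33.1, 106.1]
ft_force: [0.1, 0.2, -1.3]
finger_gap: 28.6
grip_force: 59.2
```

```bash
python3 - <<'E'
from tgt import *
s=r.sense();print(s['joint_pos'].round(1),s['tool_pos'].round(1),s['tcp_rot'].round(1),s['time'])
d=snap('wrist','w5')
go([(*pose(76,25),8),(*pose(76,0),8)])
for p in (foot,foot+n*38.4): print(proj(d,p).round(1))
E
python3 -c "
import held;held.held('w5')"
```

```text
[-22.7  23.9  86.5  30.2  86.2 -43.2] [6.068e+02 1.000e-01 1.017e+02] [172.6 -33.1 106.1] 16.4
8 rows [-0.05, 0.19, 6.37] [-0.005, -0.005, 0.003] |d|6.4
8 rows [-0.03, -0.0, 3.12] [0.0, 0.0, 0.0] |d|3.1
[331.   -3.9]
[334.2 -31.1]
N 6615 plane normal(tool) [ 0.0057  0.0054 -1.    ] rms 0.81
leg n 66 x range 19.0 111.0 y=-0.0102 x +12.30 z=0.0116 x -15.06 rms 0.08 0.22
eye loop end x -29.3
```

View pics/w5.png

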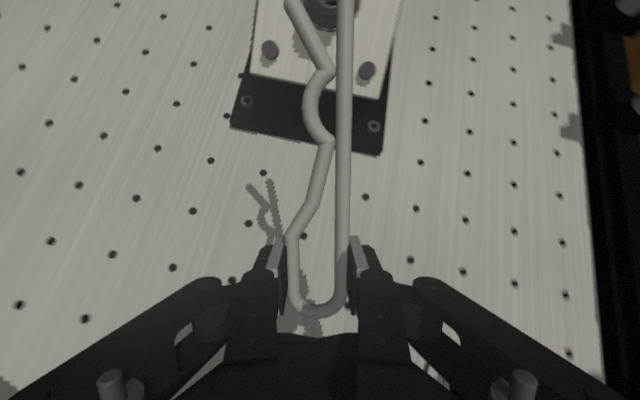

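The pin is at the top edge of this view, partly hidden and partly out of frame; the collar is at (330,10) and the carrier's low bolts are at (270,50) and (366,70). I'll use those bolts to check that this view agrees with the earlier ones.

```bash
python3 - <<'E'
from tgt import *
def bolt(f,u,v,R_=13,thr=None):
    d=dict(np.load(f'pics/{f}.npz'));W=cloud(d);g=cv2.cvtColor(d['color'],cv2.COLOR_BGR2GRAY)
    y0=max(v-R_,0);w=g[y0:v+R_,u-R_:u+R_]
    t,b=cv2.threshold(w,0,255,cv2.THRESH_BINARY_INV+cv2.THRESH_OTSU)
    k,l,st,ce=cv2.connectedComponentsWithStats(b);i=1+np.argmin(np.hypot(ce[1:,0]-R_,ce[1:,1]-(v-y0)))
    cu,cv_=ce[i]+[u-R_,y0]
    m=np.zeros(g.shape,bool);m[y0:v+R_,u-R_:u+R_]=l==i
    p=np.nanmedian(W[m],0)
    # intersect ray with depth-free plate plane offset 4mm
    K=d['mtx'];q=d['T'][:3,:3]@np.array([(cu-K[0,2])/K[0,0],(cv_-K[1,2])/K[1,1],1]);o=d['T'][:3,3]
    print(f,(round(cu,1),round(cv_,1)),st[i,4],'med',p.round(1),'h %.1f'%((p-foot)@n),'up %.1f sx %.1f'%((p-foot)@up,(p-foot)@sx))
bolt('w1',241,121);bolt('w1',249,208);bolt('w5',270,50);bolt('w5',366,70)
for f in('w2',):
    d=dict(np.load('pics/w2.npz'))
    for a,b in((-45,38),(-45,-38)): print(proj(d,foot+up*a+sx*b+n*4))
d=dict(np.load('pics/w5.npz'));W=cloud(d);h=(W-foot)@n;a=(W-foot)@up;b=(W-foot)@sx
m=(abs(h)<6)&(a>-58)&(a<-25)&(abs(b)<45)&(np.hypot(a,b)>26);m&=~((np.hypot(a+45,abs(b)-38)<12))
print('w5 plate h',np.nanmedian(h[m]),m.sum(),'plate edges b',[ (np.nanpercentile(b[(abs(h)<4)&(abs(a-x)<2)],[0.5,99.5])).round(1) for x in(-55,-40,-30)])
d=dict(np.load('pics/w2.npz'));W=cloud(d);h=(W-foot)@n;a=(W-foot)@up;b=(W-foot)@sx
print('w2 plate edges b',[ (np.nanpercentile(b[(abs(h)<4)&(abs(a-x)<2)],[0.5,99.5])).round(1) for x in(-55,-40,-30,40)])
E
```

```text
w1 (np.float64(239.2), np.float64(120.3)) 305 med [544.9 132.2  88.1] h 5.3 up -46.3 sx 34.0
w1 (np.float64(247.9), np.float64(207.8)) 248 med [616.7 135.6  88.3] h 5.4 up -42.2 sx -37.7
w5 (np.float64(269.0), np.float64(51.6)) 340 med [545.1 132.5  88.8] h 5.7 up -45.7 sx 33.8
w5 (np.float64(365.5), np.float64(72.2)) 315 med [616.1 136.   88.8] h 5.6 up -41.7 sx -37.2
[244.8389967   80.76360081]
[249.03261048 198.27386585]
w5 plate h 0.13634629474623167 2554 plate edges b [array([-52.8,  46.1]), array([-52.2,  46.8]), array([-51.2,  47.8])]
w2 plate edges b [array([-51.9,  46.2]), array([-51.5,  47.1]), array([-50.2,  47.7]), array([-46.8,  51.8])]
```

Call:
apply_moves(
  steps=[
    [-1,0,0.2,6.4,0,0,0],
    [-1,0,0.2,6.4,0,0,0],
    [-1,0,0.2,6.4,0,0,0],
    [-1,-0.1,0.2,6.4,0,0,0],
    [-1,-0.1,0.2,6.4,0,0,0],
    [-1,-0.1,0.2,6.4,0,0,0],
    [-1,-0.1,0.2,6.4,0,0,0],
    [-1,0,0.2,6.4,0,0,0],
  ],
)

```text
time: 17.25
tool_pos: [606.8, 28.2, 59.0]
tcp_rot: [172.7, -33.1, 105.9]
ft_force: [-0.2, -0.0, -0.1]
finger_gap: 28.9
grip_force: 59.3
```

Call:
apply_moves(
  steps=[
    [-1,0,0,4.5,0,0,0],
    [-1,0,0,4.5,0,0,0],
    [-1,0,0,4.5,0,0,0],
    [-1,0,0,4.5,0,0,0],
    [-1,0,0,3.5,0,0,0],
    [-1,0,0,3.5,0,0,0],
    [-1,0,0,0,0,0,0],
    [-1,0,0,0,0,0,0],
  ],
)

```text
time: 18.05
tool_pos: [606.3, 41.8, 38.7]
tcp_rot: [172.7, -33.1, 105.9]
ft_force: [-0.3, 0.4, -1.0]
finger_gap: 28.5
grip_force: 59.3
```

```bash
python3 - <<'E'
from tgt import *
s=r.sense();print(s['tool_pos'].round(1),s['tcp_rot'].round(1),s['time'],s['ft_force'].round(1))
print([x.round(2) for x in pose(76,0)],R.from_matrix(pose(76,0)[1]).as_euler('xyz',degrees=True).round(2))
go([(*pose(76,0),1),(*pose(64,0),4)])
d=snap('wrist','w6');snap('top','t6')
for p in (foot+n*5-up*22,foot+n*38.4,foot+n*38.4-up*13): print(proj(d,p).round(1))
W=cloud(d);h=(W-foot)@n;a=(W-foot)@up;b=(W-foot)@sx
E_=(abs(h-38.4)<4)&(np.hypot(a,b)<16);print('end pts',E_.sum(),np.nanmedian(h[E_]),[(x[E_].min(),x[E_].max()) for x in(a,b)])
import held;held.held('w6')
E
```

```text
[606.3  41.8  38.7] [172.7 -33.1 105.9] 18.05 [-0.3  0.4 -1. ]
[array([604.4 ,  43.99,  34.99]), array([[-0.23,  0.97, -0.03],
       [ 0.8 ,  0.21,  0.56],
       [ 0.55,  0.11, -0.83]])] [172.63 -33.1  106.16]
1 rows [0.19, -1.77, 4.32] [0.022, 0.012, -0.042] |d|4.7
4 rows [3.0, -0.03, 0.03] [0.0, 0.0, 0.0] |d|3.0
[322.7 -21.9]
[ 342.1 -147.3]
[331.6 -98.9]
  return np.nanmean(a, axis, out=out, keepdims=keepdims)
Traceback (most recent call last):
ValueError: zero-size array to reduction operation minimum which has no identity
```

Call:
apply_moves(
  steps=[
    [-1,0.1,-0.9,2.2,0.01,0.01,-0.02],
    [-1,0.1,-0.9,2.2,0.01,0,-0.02],
    [-1,0,0,0,0,0,0],
    [-1,0,0,0,0,0,0],
    [-1,0,0,0,0,0,0],
    [-1,0,0,0,0,0,0],
    [-1,0,0,0,0,0,0],
    [-1,0,0,0,0,0,0],
  ],
)

```text
time: 18.95
tool_pos: [604.4, 44.0, 35.0]
tcp_rot: [172.6, -33.1, 106.2]
ft_force: [0.1, 0.0, -0.8]
finger_gap: 28.4
grip_force: 59.3
```

```bash
python3 - <<'E'
from tgt import *
for i in range(3):
    s=r.sense();d=snap('wrist','w7');print(s['tool_pos'].round(2),s['tcp_rot'].round(2),s['ft_force'].round(1))
    go([(*pose(76,0),1)])
import held;held.held('w7')
W=cloud(d);h=(W-foot)@n;a=(W-foot)@up;b=(W-foot)@sx
m=(abs(h)<6)&(a>-58)&(a<-30)&(abs(b)<45)&(np.hypot(a,b)>26)&(np.hypot(a+45,abs(b)-37)>14);print('plate h',np.nanmedian(h[m]),m.sum())
t=snap('top','t7');cv2.imwrite('pics/c7.png',cv2.resize(t['color'][150:220,220:310],None,fx=8,fy=8,interpolation=cv2.INTER_CUBIC))
E
```

```text
[604.39  44.01  34.96] [172.63 -33.09 106.15] [ 0.1  0.  -0.8]
1 rows [0.02, 0.06, -0.07] [0.002, 0.001, -0.002] |d|0.1
[604.35  44.    34.91] [172.63 -33.09 106.14] [ 0.  -0.1 -0.9]
1 rows [-0.0, 0.06, -0.08] [0.002, 0.001, -0.002] |d|0.1
[604.34  44.02  34.91] [172.63 -33.09 106.15] [ 1.1 -0.1 -1.3]
1 rows [-0.0, 0.05, -0.08] [0.002, 0.001, -0.002] |d|0.1
N 6620 plane normal(tool) [ 0.0054  0.0068 -1.    ] rms 0.81
leg n 65 x range 19.0 111.0 y=-0.0102 x +12.30 z=0.0131 x -15.15 rms 0.09 0.21
eye loop end x -30.6
plate h 0.17685991678109203 4192
```

Call:
apply_moves(
  steps=[
    [-1,2,0,0,0,0,0],
    [-1,2,0,0,0,0,0],
    [-1,2,0,0,0,0,0],
    [-1,2,0,0,0,0,0],
    [-1,2,0,0,0,0,0],
    [-1,2,0,0,0,0,0],
    [-1,2.5,0,0.1,0,0,0],
    [-1,2.5,0,0.1,0,0,0],
  ],
)

```text
time: 19.95
tool_pos: [600.3, 58.0, 44.1]
tcp_rot: [172.6, -33.1, 106.1]
ft_force: [0.3, -0.2, -1.1]
finger_gap: 28.5
grip_force: 59.3
```

Call:
apply_moves(
  steps=[
    [-1,1,0,0,0,0,0],
    [-1,1,0,0,0,0,0],
    [-1,1,0,0,0,0,0],
    [-1,0,0,0,0,0,0],
    [-1,0,0,0,0,0,0],
    [-1,0,0,0,0,0,0],
    [-1,0,0,0,0,0,0],
    [-1,0,0,0,0,0,0],
  ],
)

```text
time: 20.75
tool_pos: [599.7, 60.2, 45.6]
tcp_rot: [172.6, -33.1, 106.1]
ft_force: [0.6, 0.4, -0.5]
finger_gap: 28.6
grip_force: 59.3
```

```bash
python3 - <<'E'
from tgt import *
s=r.sense();print(s['tool_pos'].round(2),s['ft_force'].round(1),s['wrist_torque'].round(2))
go([(*pose(60,0),1),(*pose(56,0),1)])
E
```

```text
[599.69  60.21  45.62] [ 0.6  0.4 -0.5] [-0.41 -0.04 -0.04]
1 rows [-3.96, -0.1, -0.13] [0.002, 0.001, -0.003] |d|4.0
1 rows [4.0, -0.04, 0.04] [0.0, 0.0, 0.0] |d|4.0
```

Call:
apply_moves(
  steps=[
    [-1,1.5,0,0,0,0,0],
    [-1,1.5,0,0,0,0,0],
    [-1,1.5,0,0,0,0,0],
    [-1,1.5,0,0,0,0,0],
    [-1,1.5,-0.1,0,0,0,0],
    [-1,1.5,0,0,0,0,0],
    [-1,1.5,0,0,0,0,0],
    [-1,1,0,0,0,0,0],
  ],
)

```text
time: 21.55
tool_pos: [596.9, 69.6, 52.0]
tcp_rot: [172.6, -33.1, 106.2]
ft_force: [-0.3, 0.4, -0.5]
finger_gap: 28.8
grip_force: 59.3
```

```bash
python3 - <<'E'
from tgt import *
s=r.sense();print(s['tool_pos'].round(2),s['ft_force'].round(1),s['wrist_torque'].round(2),s['time'])
go([(*pose(44,0),1)])
d=snap('wrist','w8')
print(proj(d,foot+n*38.4))
import held;held.held('w8')
E
```

```text
[596.88  69.59  52.01] [-0.3  0.4 -0.5] [-0.41 -0.06 -0.07] 21.55
1 rows [0.35, -0.18, 0.06] [0.002, 0.001, -0.001] |d|0.4
[348.05888733 -37.01292108]
N 7148 plane normal(tool) [ 0.0073 -0.0138 -0.9999] rms 2.18
leg n 61 x range 19.0 107.0 y=-0.0089 x +12.25 z=0.0062 x -14.84 rms 0.2 1.0
eye loop end x -29.9
```

View pics/w8.png

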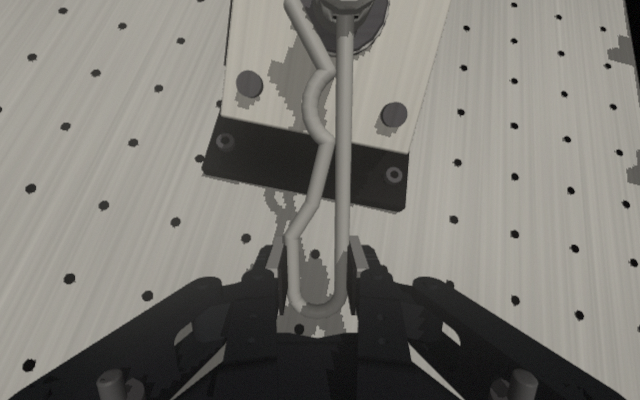

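The leg enters the pin hole at (345,15) with no force, so I'll push on while watching the force.

Call:
apply_moves(
  steps=[
    [-1,2,-0.1,0,0,0,0],
    [-1,2,0,0,0,0,0],
    [-1,2,0,0,0,0,0],
    [-1,2,0,0,0,0,0],
    [-1,2,-0.1,0,0,0,0],
    [-1,2,0,0,0,0,0],
    [-1,2,0,0,0,0,0],
    [-1,2,0,0,0,0,0],
  ],
  squeeze=100,
)

```text
time: 22.4
tool_pos: [592.6, 82.1, 60.3]
tcp_rot: [172.7, -33.1, 106.1]
ft_force: [-0.8, -3.2, -2.9]
finger_gap: 27.2
grip_force: 98.6
```

```bash
python3 - <<'E'
from tgt import *
s=r.sense();f=s['ft_force'];Q=toolT(s)[:3,:3];print(s['tool_pos'].round(2),'F tool',(Q.T@f).round(1),'M tool',(Q.T@s['wrist_torque']).round(2),s['time'])
go([(*pose(28,0),1),(*pose(16,0),1)])
E
```

```text
[592.62  82.07  60.32] F tool [-4.  -1.8  0.7] M tool [ 0.42 -0.94 -0.21] 22.4
1 rows [0.77, 0.31, 0.09] [-0.006, 0.008, -0.005] |d|0.8
1 rows [12.0, -0.12, 0.13] [0.0, 0.0, 0.0] |d|12.0
```

Call:
apply_moves(
  steps=[
    [-1,2,0.2,0,0,0,0],
    [-1,2,0,0,0,0,0],
    [-1,2,0,0,0,0,0],
    [-1,2,0,0,0,0,0],
    [-1,2,0,0,0,0,0],
    [-1,2,0,0,0,0,0],
    [-1,2,0,0,0,0,0],
    [-1,2,0,0,0,0,0],
  ],
)

```text
time: 23.2
tool_pos: [589.0, 95.7, 69.5]
tcp_rot: [172.7, -33.1, 106.2]
ft_force: [-3.5, -1.5, -2.2]
finger_gap: 27.1
grip_force: 98.7
```

```bash
python3 - <<'E'
from tgt import *
s=r.sense();f=s['ft_force'];Q=toolT(s)[:3,:3];print(s['tool_pos'].round(2),'F tool',(Q.T@f).round(1),'M tool',(Q.T@s['wrist_torque']).round(2),s['time'])
go([(*pose(12,0),1)])
E
```

```text
[589.02  95.72  69.49] F tool [-1.5 -4.   1.1] M tool [ 0.64 -0.42 -0.26] 23.2
1 rows [-0.07, -0.18, 0.19] [-0.006, -0.008, -0.001] |d|0.3
```

Call:
apply_moves(
  steps=[
    [-1,1.5,0,0,0,0,0],
    [-1,1.5,0,0,0,0,0],
    [-1,1.5,0,0,0,0,0],
    [-1,1.5,0,0,0,0,0],
    [-1,1.5,0,0,0,0,0],
    [-1,1,0,0,0,0,0],
    [-1,1,0,0,0,0,0],
    [-1,0.5,0,0,0,0,0],
  ],
)

```text
time: 24.0
tool_pos: [587.2, 103.5, 75.0]
tcp_rot: [172.6, -33.1, 106.2]
ft_force: [-3.9, -0.2, -0.7]
finger_gap: 27.6
grip_force: 98.7
```

```bash
python3 - <<'E'
from tgt import *
s=r.sense();f=s['ft_force'];Q=toolT(s)[:3,:3];print(s['tool_pos'].round(2),'F tool',(Q.T@f).round(1),'M tool',(Q.T@s['wrist_torque']).round(2),s['time'])
go([(*pose(0,0),1)])
d=snap('wrist','w9')
import held;held.held('w9')
cv2.imwrite('pics/c9.png',cv2.resize(d['color'][0:300,220:460],None,fx=2,fy=2,interpolation=cv2.INTER_CUBIC))
E
```

```text
[587.16 103.47  75.02] F tool [ 0.4 -3.9  0.6] M tool [ 0.6 -0.3 -0.3] 24.0
1 rows [2.25, -0.7, 0.56] [0.003, -0.0, -0.0] |d|2.4
N 8074 plane normal(tool) [-0.0416 -0.2681 -0.9625] rms 3.94
leg n 52 x range 19.0 111.0 y=-0.0113 x +12.02 z=0.0117 x -14.92 rms 0.19 0.25
eye loop end x -29.0
```

View pics/c9.png

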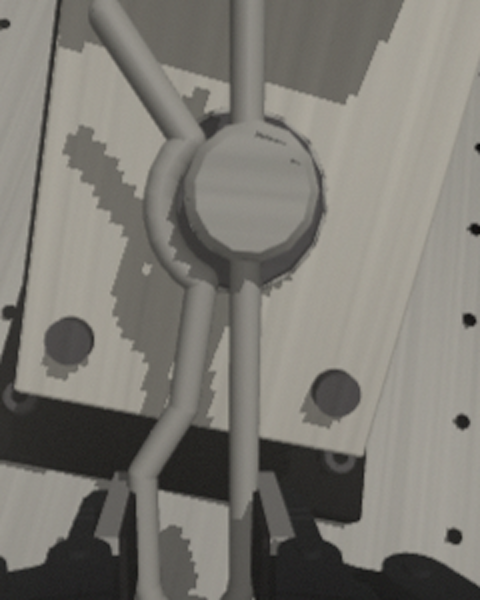

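The leg shows on both sides of the pin at crop (247,60) and (245,380), and the bow hugs the pin on the left at (165,215). About 2 mm remain to home.

Call:
apply_moves(
  steps=[
    [-1,0.5,-0.2,0,0,0,0],
    [-1,0.5,-0.2,0,0,0,0],
    [-1,0.5,-0.2,0.1,0,0,0],
    [-1,0.4,-0.1,0.1,0,0,0],
    [-1,0,0,0,0,0,0],
    [-1,0,0,0,0,0,0],
    [-1,0,0,0,0,0,0],
    [-1,0,0,0,0,0,0],
  ],
)

```text
time: 24.85
tool_pos: [586.1, 104.8, 75.7]
tcp_rot: [172.6, -33.1, 106.1]
ft_force: [-1.8, -0.7, 0.1]
finger_gap: 27.4
grip_force: 98.7
```

```bash
python3 - <<'E'
from tgt import *
s=r.sense();f=s['ft_force'];Q=toolT(s)[:3,:3];print(s['tool_pos'].round(2),'F tool',(Q.T@f).round(1),'M tool',(Q.T@s['wrist_torque']).round(2),s['time'])
go([(*pose(0,0),1)])
E
```

```text
[586.11 104.78  75.73] F tool [-0.1 -1.9 -0.5] M tool [ 0.28 -0.17 -0.1 ] 24.85
1 rows [0.56, -0.03, 0.4] [0.005, 0.001, -0.002] |d|0.7
```

Call:
apply_moves(
  steps=[
    [-1,0.4,0,0,0,0,0],
    [-1,0.4,-0.1,0.1,0,0,0],
    [-1,0.3,0,0,0,0,0],
    [-1,0.2,0,0,0,0,0],
    [-1,0,0,0,0,0,0],
    [-1,0,0,0,0,0,0],
    [-1,0,0,0,0,0,0],
    [-1,0,0,0,0,0,0],
  ],
)

```text
time: 25.65
tool_pos: [585.6, 105.8, 76.2]
tcp_rot: [172.6, -33.1, 106.1]
ft_force: [-0.5, -1.1, -1.0]
finger_gap: 27.3
grip_force: 98.6
```

```bash
python3 - <<'E'
from tgt import *
s=r.sense();f=s['ft_force'];Q=toolT(s)[:3,:3];print(s['tool_pos'].round(2),'F tool',(Q.T@f).round(1),'M tool',(Q.T@s['wrist_torque']).round(2),s['time'])
go([(*pose(0,0),1)])
d=snap('wrist','w10')
# bow tip & throat positions relative to pin axis, tool frame of held clip
W=cloud(d);h=(W-foot)@n
Q=pose(0)[1];X=Q@cx/np.linalg.norm(cx);Y=np.cross(n,X)
x=(W-foot)@X;y=(W-foot)@Y
m=(h>20)&(h<33)
for x0 in range(-50,40,6):
    k=m&(abs(x-x0)<1);yy=np.sort(y[k]);
    if len(yy):
        g=np.split(yy,np.nonzero(np.diff(yy)>2.5)[0]+1);print(x0,[(a[0].round(1),a[-1].round(1)) for a in g if len(a)>3])
E
```

```text
[585.64 105.78  76.25] F tool [-1.3 -0.8  0.3] M tool [ 0.15 -0.46 -0.05] 25.65
1 rows [-0.64, 0.16, 0.26] [0.003, 0.003, -0.002] |d|0.7
-50 [(np.float64(-2.8), np.float64(3.7)), (np.float64(14.4), np.float64(23.3))]
-44 [(np.float64(-3.3), np.float64(3.7)), (np.float64(11.1), np.float64(19.4))]
-38 [(np.float64(-3.1), np.float64(3.4)), (np.float64(9.7), np.float64(16.5))]
-32 [(np.float64(-2.9), np.float64(3.4)), (np.float64(8.3), np.float64(15.5))]
-26 [(np.float64(-2.8), np.float64(3.5)), (np.float64(7.0), np.float64(14.1))]
-20 [(np.float64(-3.1), np.float64(12.7))]
-14 [(np.float64(-3.0), np.float64(14.7))]
-8 [(np.float64(9.2), np.float64(18.1))]
-2 [(np.float64(12.4), np.float64(19.2))]
4 [(np.float64(11.5), np.float64(19.0))]
10 [(np.float64(7.4), np.float64(16.8))]
16 [(np.float64(-2.6), np.float64(15.0))]
22 [(np.float64(-3.0), np.float64(3.9)), (np.float64(9.8), np.float64(18.5))]
28 [(np.float64(-2.9), np.float64(3.9)), (np.float64(13.7), np.float64(22.5))]
34 [(np.float64(-2.7), np.float64(3.9)), (np.float64(17.4), np.float64(26.1))]
```

```bash
python3 - <<'E'
from h import *
from tgt import O_t,cx,cz,rot
Rl=rot(cx,cz)
for f in('w4','w8','w9','w10'):
    z=dict(np.load(f'pics/{f}.npz'));z['T']=z['hand_eye'];P=(cloud(z)-O_t)@Rl
    out=[]
    for x0 in(-48,-36,-26,-8,0,8,20,26,32):
        k=(abs(P[...,2])<6)&(abs(P[...,0]-x0)<1.2)&(P[...,1]>4.5)&(P[...,1]<32);out.append((x0,)+tuple(np.round(np.percentile(P[...,1][k],[5,50,95]),1)) if k.sum()>5 else None)
    print(f,*[(o[0],float(o[1]),float(o[2]),float(o[3])) if o else None for o in out])
E
```

```text
w4 (-48, 14.2, 18.3, 21.2) (-36, 9.1, 12.3, 15.4) (-26, 6.5, 10.0, 13.0) (-8, 8.6, 12.4, 15.8) (0, 11.1, 14.3, 17.3) (8, 7.7, 11.4, 15.5) (20, 7.3, 10.9, 14.2) (26, 10.4, 14.3, 17.5) (32, 13.9, 17.6, 21.1)
w8 (-48, 13.3, 17.3, 20.7) (-36, 9.1, 12.2, 15.4) (-26, 6.4, 9.5, 12.6) (-8, 9.4, 12.8, 16.2) (0, 11.0, 14.3, 17.2) (8, 6.9, 10.6, 14.7) (20, 7.7, 11.2, 14.8) (26, 11.2, 14.7, 18.2) (32, 4.8, 16.5, 21.4)
w9 (-48, 13.7, 17.3, 20.7) (-36, 10.0, 13.1, 16.3) (-26, 8.2, 11.2, 14.6) (-8, 8.2, 15.7, 19.6) (0, 15.2, 18.0, 21.3) (8, 12.5, 15.8, 19.5) (20, 13.2, 17.4, 21.0) (26, 17.6, 21.4, 25.0) (32, 21.8, 25.5, 29.3)
w10 (-48, 13.4, 17.3, 21.0) (-36, 9.5, 12.7, 15.7) (-26, 7.3, 10.4, 13.4) (-8, 10.2, 14.0, 17.5) (0, 12.2, 15.5, 18.8) (8, 9.8, 13.3, 16.7) (20, 9.7, 13.6, 17.1) (26, 13.5, 17.3, 20.7) (32, 17.3, 21.0, 24.5)
```

Call:
apply_moves(
  steps=[
    [-1,0.4,0,0,0,0,0],
    [-1,0.4,-0.1,0,0,0,0],
    [-1,0.4,-0.1,0,0,0,0],
    [-1,0,-0.1,0,0,0,0],
    [-1,0,0,0,0,0,0],
    [-1,0,0,0,0,0,0],
    [-1,0,0,0,0,0,0],
    [-1,0,0,0,0,0,0],
  ],
)

```text
time: 26.5
tool_pos: [585.2, 106.3, 76.7]
tcp_rot: [172.6, -33.1, 106.1]
ft_force: [0.9, -5.3, -4.6]
finger_gap: 27.7
grip_force: 98.6
```

```bash
cat > bow.py <<'E'
from tgt import *
s=r.sense();f=s['ft_force'];Q=toolT(s)[:3,:3];print(s['tool_pos'].round(2),'F tool',(Q.T@f).round(1),'M tool',(Q.T@s['wrist_torque']).round(2),s['time'])
go([(*pose(0,0),1)])
z=snap('wrist','wb');z['T']=z['hand_eye'];P=(cloud(z)-O_t)@rot(cx,cz)
for x0,y0 in((-8,12.4),(0,14.3),(8,11.4),(20,10.9),(26,14.3),(32,17.6)):
    k=(abs(P[...,2])<6)&(abs(P[...,0]-x0)<1.2)&(P[...,1]>4.5)&(P[...,1]<32);print(x0,((np.median(P[...,1][k])-y0)/(x0+42)).round(3))
E
python3 bow.py
```

```text
[585.16 106.26  76.66] F tool [-7.  -0.7  0.9] M tool [ 0.09 -1.35  0.07] 26.5
1 rows [-1.36, 0.49, 0.32] [0.005, 0.01, -0.006] |d|1.5
-8 0.035
0 0.029
8 0.023
20 0.037
26 0.039
32 0.04
```

Call:
apply_moves(
  steps=[
    [-1,-0.3,0,0,0,0,0],
    [-0.2,0,0,0,0,0,0],
    [-0.1,0,0,0,0,0,0],
    [0,0,0,0,0,0,0],
    [0.1,0,0,0,0,0,0],
    [0.1,0,0,0,0,0,0],
    [0.1,0,0,0,0,0,0],
    [0.1,0,0,0,0,0,0],
  ],
  squeeze=40,
)

```text
time: 27.35
tool_pos: [585.1, 106.5, 76.8]
tcp_rot: [172.6, -33.1, 106.1]
ft_force: [0.6, -0.1, 0.3]
finger_gap: 46.9
grip_force: 0.0
```

```bash
python3 bow.py
```

```text
[585.08 106.55  76.77] F tool [-0.1  0.6 -0.3] M tool [ 0.07 -0.24  0.  ] 27.35
1 rows [-1.67, 0.49, 0.24] [0.002, 0.0, -0.002] |d|1.8
-8 0.049
0 0.021
8 0.015
20 0.024
26 0.021
32 0.01
```

Call:
apply_moves(
  steps=[
    [0.1,0,0,-4,0,0,0],
    [0.1,0,0,-8,0,0,0],
    [0.1,0,0,-12,0,0,0],
    [0.1,0,0,-16,0,0,0],
    [0.1,0,0,-20,0,0,0],
    [0.1,0,0,-20,0,0,0],
    [0.1,0,0,-20,0,0,0],
    [0.1,0,0,-10,0,0,0],
  ],
)

```text
time: 28.2
tool_pos: [589.4, 43.5, 171.2]
tcp_rot: [172.4, -33.0, 106.2]
ft_force: [0.0, -0.4, -0.1]
finger_gap: 46.8
grip_force: 0.0
```

```bash
python3 - <<'E'
from tgt import *
s=r.sense();print(s['time'],s['ft_force'].round(1),s['joint_pos'].round(1))
d=snap('wrist','w12');W=cloud(d);h=(W-foot)@n;X,Y=(pose(0)[1]@rot(cx,cz))[:,:2].T
x=(W-foot)@X;y=(W-foot)@Y;m=(h>18)&(h<33)&(abs(x)<130)&(abs(y)<40)
for x0 in(-98,-80,-60,-36,-26,0,20,26,32,40):
    k=m&(abs(x-x0)<1.2);yy=np.sort(y[k]);g=np.split(yy,np.nonzero(np.diff(yy)>2.5)[0]+1);print(x0,[(float(a[0].round(1)),float(a[-1].round(1))) for a in g if len(a)>3],np.median(h[k]).round(1) if k.any() else '')
L=m&(abs(y)<2.5);print('leg tip x',x[L].max(),'eye end',x[m].min())
u=proj(d,foot+n*25-up*20).astype(int);print(u);u=np.clip(u,[150,120],[490,280]);cv2.imwrite('pics/c12.png',cv2.resize(d['color'][u[1]-120:u[1]+120,u[0]-150:u[0]+150],None,fx=2.5,fy=2.5))
E
```

```text
28.2 [ 0.  -0.4 -0.1] [-19.6  15.2  89.5  31.   89.5 -37.8]
-98 [] 18.1
-80 [(1.6, 7.0), (28.3, 30.2)] 19.4
-60 [(0.9, 6.9), (24.3, 30.5)] 20.4
-36 [(-0.7, 6.0), (11.9, 18.7)] 23.7
-26 [(-0.6, 5.2), (9.3, 15.9)] 24.9
0 [(13.1, 19.6)] 26.4
20 [(-3.3, 3.6), (7.5, 15.9)] 29.2
26 [(-3.2, 2.9), (11.3, 18.9)] 30.1
32 [(-3.9, 2.9), (14.2, 21.8)] 30.4
40 [(-3.8, 2.3), (18.6, 23.9)] 30.6
leg tip x 47.46569259095251 eye end -100.51164166869233
[323 135]
```

View pics/c12.png

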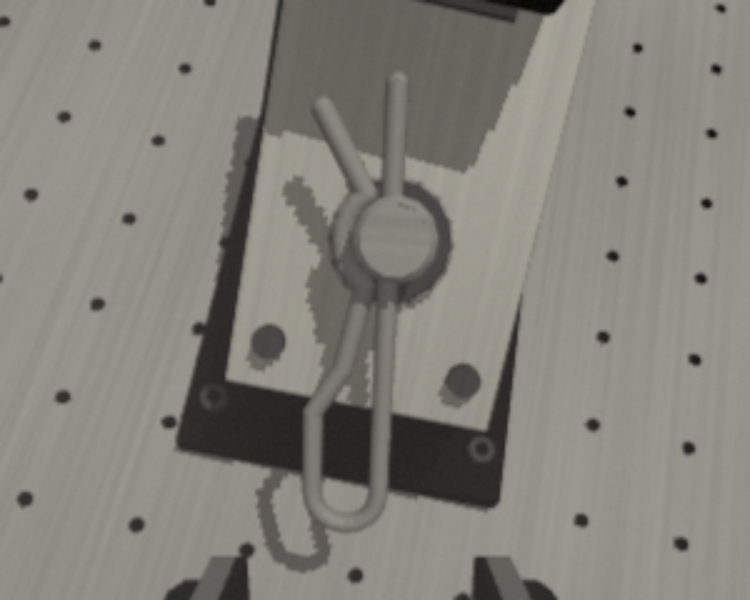

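The clip is home: the leg is through the pin, its tip at crop (397,75), about 47.5 mm past the axis as it should be. The bow has sprung around the pin at (345,235), and the gripper is clear at the bottom of the picture.

```bash
python3 -c "
from bench import r
print(r.hand_in())"
```

```text
the job is handed in; nothing more can be done
None
```

The R-clip's leg is through the pin hole and fully home, its bow has sprung over and grips the pin, and I let go and handed the job in with the gripper clear, after about 28 s; I saw no sign of contact with the camera or other objects.

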